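# Line up the bottles by height on the stand

### The arm

A 6-joint arm with a two-finger parallel gripper is mounted at the origin on a cart in front of the work surface, level with it; the furniture and walls round the work are solid. World frame = base frame: x ahead of the robot, y to its left, z up, the work surface at z = 0. Lengths are in m, angles in rad, forces in N, time in s.
With the tool pointing down it reaches from about 0.3 to 0.775 m from the base axis. Payload 14.6 kg.
Tool frame: the origin (TCP) lies on the centre line of the jaws, within the pads' length; the fingertips stand 11 mm ahead of it and the grasp point (between the pads) lies 8 mm behind it; y points along the fingers, x is the direction in which the jaws open and shut, and the axes are right-handed (so a half turn about y gives the same grasp; the last joint's range is limited). The gripper opens to 94 mm and grips with 3 to 60 N. Pads are 16 mm wide; open, the fingers measure 119 mm over their backs; the gripper's body (75 mm by 177 mm) begins 78 mm behind the grasp point.
Start: joints at [-1.198, 0.3, 1.521, -0, 1.321, -0.067], TCP at [0.234, -0.498, 0.216] pointing down, gripper open.
Joint ranges: [-3.03, 3.03], [-0.79, 2.21], [0.23, 2.52], [-1.04, 4.18], [0, 3.07], [-2.55, 2.55]. Speed limits (rad/s): [2.22, 2.22, 2.57, 3.14, 3.14, 3.14].

### API

Orientations are given as [roll, pitch, yaw] about the fixed x, y, z axes, in that order (R = Rz(yaw) Ry(pitch) Rx(roll)).
In Python, from station import ctrl, imaging gives the robot as it stands. The module is installed in compiled form; this text tells all that it offers.
- The arm moves only by the tool apply_moves, never from a script. Its argument "deltas" is a list of rows, each an object with "dp": the shift along the tool's x, y, z in m, a list of three; "roll": the turn about the tool's y in rad; "grip": the closure, from -1 (fully open) to 1 (shut). In form: [{"dp": [tx, ty, tz], "roll": roll, "grip": grip}, ...]. A call has 1 to 10 rows; each row shifts and turns the commanded pose from where the row before left it, along the tool's axes as they then stand; what a row does not reach is not made up. A row lasts 1/8 s, in which the tool goes at most 62.5 mm and 10.7 degrees, less where a joint would pass 70% of its speed; a pose out of reach is approached as far as the arm can. A call with a gripper value outside its range is refused whole. The fingers move at their own pace and stop on an object; "newtons" is the grip in N (left out, the last holds). Time passes only in rows, so rows that do not move let the fingers close. It gives the time, the measured TCP pose, the force and the opening at its end, in the units of the state.
- ctrl.get_obs(): the state, without advancing time (a new reading comes with each control period).
- imaging.camera(name): name is "scene" or "side" or "wrist"; returns the picture (480x640x3 uint8, blue, green, red); there is no depth.
- imaging.camera_info(name): a dict with "K" (3x3 intrinsics, pixels), "D" ([k1, k2, p1, p2, k3] as OpenCV has them; the pictures are not rectified), "world_from_camera" (4x4, takes a point from camera to world coordinates). Camera axes: x right, y down, z forward; pixel columns grow to the right and rows downward; lengths in m; the calibration is good to about 2 mm. A picture is of the moment at which its call begins: read the wrist's pose just before it. camera_info takes no time and is no camera call; for the wrist camera it gives the pose at the moment of the call.
- ctrl.hand_in(): hands the job in, once; it reports no verdict.
The state is a dict: "time_s": time; "qpos": joint angles; "joint_vel": joint speeds; "tau": joint torques, N m; "ee_pos": TCP position; "eef_rot": TCP orientation; "force": force on the tool from outside, world axes, zero at the start; "moment": the same for the moment, N m; "grip_width": finger opening in m.
Only numpy, scipy, OpenCV 4.12 (cv2) and the standard library are available. Lean on these libraries where they do the work, as an engineer would, in place of code of your own. Each camera call takes 0.05 s, during which the arm holds its last target. There are 200 camera calls.

### The job

Tidy the four containers (big brown bottle, clear bottle, small brown bottle, lidded jar) onto the white stand, one upright on each ring mark, in order of height: the tallest next to the upright metal plate, falling to the shortest next to the small black stud. Knock none of them over, and leave the petri dish, the rubber stopper and the scrubbing brush where they are.

Things in the scene. Friction and masses are not known exactly. Their poses are not given: they have to be found in the camera images.
- amber: big brown screw-cap bottle with a black cap, the tallest of the four: 138 mm high, round body 66 mm across from the foot to the shoulder at 130 mm; grasp the body. Loose, about 0.36 kg; origin at the centre of its underside, z up; round, so its yaw does not matter
- reagent: clear bottle with a blue cap, second in height: 108 mm high, round body 56 mm across up to 100 mm; grasp the body. Loose, about 0.26 kg; origin at the centre of its underside, z up; round, so its yaw does not matter
- dropper: small brown bottle with a white cap, third in height: 78 mm high, round body 40 mm across up to 70 mm; grasp the body. Loose, about 0.07 kg; origin at the centre of its underside, z up; round, so its yaw does not matter
- jar: wide clear sample jar with a blue screw lid, the shortest: 65 mm high, body 56 mm across, lid 59 mm across from 49 to 65 mm high; grasp the lid or the body. Loose, about 0.1 kg; origin at the centre of its underside, z up; round, so its yaw does not matter
- stand: fixed white board, 84 x 380 mm and 8 mm thick, lying on the worktop, long side along its y axis (left and right of the robot), with a 16 mm high, 6 mm thick rail along its far (+x) edge. Four thin dark ring marks (71 mm across, flush with the top) lie in a row along y at x = -3 mm, y = -120, -40, +40, +120 mm in its frame; on them the board's top is at z = 8 mm. Origin at the centre of its underside.
- end_plate: upright steel plate, 60 mm wide (across the stand), 5 mm thick, 55 mm high, fixed on one end of the stand, at x = -3 mm, y = +172 or -172 mm in the stand's frame (either end): the tallest container belongs on the ring beside it, 52 mm from plate to ring centre; the next rings are 80 mm apart. Origin at the centre of its underside
- end_stud: small black round stud, 22 mm across, 18 mm high, fixed on the stand's other end, 52 mm from the centre of the nearest ring: the shortest container belongs beside it. Origin at the centre of its underside
- dish: round petri dish with lid, 61 mm across, 15 mm high, loose bystander lying on the worktop among the containers: leave it alone. Origin at the centre of its underside
- stopper: dark grey rubber stopper, 33 mm across, 27 mm high, loose bystander among the containers: leave it alone. Origin at the centre of its underside
- brush: scrubbing brush with a beige handle, 86 mm long (along its y axis), 30 mm wide, 55 mm high, loose bystander among the containers: leave it alone. Origin at the centre of its underside

How it is judged:
By the outcome, as a careful person would: the job done as asked, in the order asked, and still so for the second after the job is handed in, with the robot touching nothing.
It also fails if it takes over 104 s, if anything falls off the work surface, if the arm or the gripper's body presses on something with over 40 N, if the wrist force passes 120 N, or if a joint passes its speed limit or range.

## Working session

There is one attempt and no reset: what is moved stays moved. The work goes in short steps, Python scripts to look and compute and a tool call to move; the robot and the scene stay as the last step left them, time stands still between calls to the robot, and variables do not carry over. Pictures are saved under pics/ and viewed, about 12 in all and at most 16, crops included, and the job is handed in when it is done.

Besides the shell and the picture viewer there is one more tool, called after "Request:" by a JSON object that holds its "method" and its "body", one argument or row to a line. apply_moves: Moves the arm, as the interface text tells. Its arguments: {"type":"object","properties":{"deltas":{"type":"array"},"newtons":{"type":"number"}},"required":["deltas"]}

```bash
mkdir -p pics; python3 - <<'E'
from station import ctrl, imaging
import cv2, numpy as np
np.set_printoptions(precision=4,suppress=True)
o=ctrl.get_obs(); print(o)
for n in("scene","side"):
    cv2.imwrite(f"pics/{n}0.png",imaging.camera(n)); i=imaging.camera_info(n); print(n,i)
E
```

```text
{'time_s': 0.0, 'qpos': array([-1.1976,  0.3005,  1.5216, -0.    ,  1.3207, -0.0666]), 'joint_vel': array([ 0.0009,  0.0001,  0.0006, -0.0003, -0.0006, -0.0005]), 'tau': array([  0.0011, -53.1809, -35.2739,   0.0709,   0.0244,  -0.0001]), 'ee_pos': array([ 0.2341, -0.4974,  0.2159]), 'eef_rot': array([-1.5708,  0.0012, -1.131 ]), 'force': array([-0.1781, -0.3197,  0.7353]), 'moment': array([0.0302, 0.0335, 0.0198]), 'grip_width': 0.09390856298613488}
scene {'K': array([[501.9179,   0.    , 321.6167],
       [  0.    , 501.9179, 234.5164],
       [  0.    ,   0.    ,   1.    ]]), 'D': array([0.0062, 0.    , 0.    , 0.    , 0.    ]), 'world_from_camera': array([[-0.7027, -0.4936,  0.5124, -0.1865],
       [-0.7112,  0.5062, -0.4878,  0.7323],
       [-0.0186, -0.7072, -0.7068,  1.0013],
       [ 0.    ,  0.    ,  0.    ,  1.    ]])}
side {'K': array([[581.2099,   0.    , 312.2045],
       [  0.    , 581.2099, 241.1216],
       [  0.    ,   0.    ,   1.    ]]), 'D': array([-0.1356,  0.    ,  0.    ,  0.    ,  0.    ]), 'world_from_camera': array([[ 0.9998, -0.006 , -0.0168,  0.5136],
       [ 0.0109, -0.5379,  0.843 , -1.0481],
       [-0.0141, -0.843 , -0.5377,  0.7417],
       [ 0.    ,  0.    ,  0.    ,  1.    ]])}
```

View pics/scene0.png

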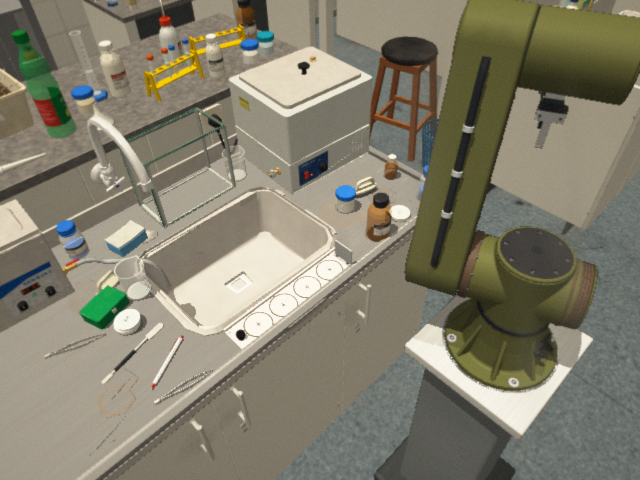

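View pics/side0.png

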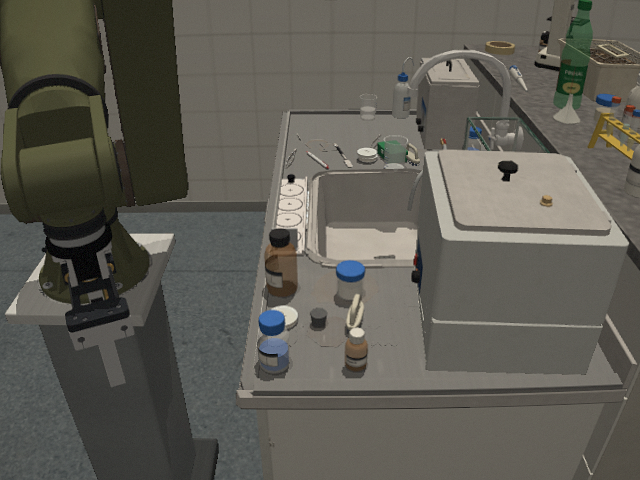

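The scene view shows the stand running from the stud at (241,335) to the plate at (343,250). In the side view the containers are amber (282,265), reagent (273,345), jar (350,280) and dropper (356,350), with the dish (287,317), stopper (318,318) and brush (355,315) among them.

```bash
cat > h.py <<'E'
import cv2, numpy as np
from station import ctrl, imaging
np.set_printoptions(precision=4,suppress=True)
def cast(name,uv,z,info=None):
    i=info or imaging.camera_info(name); T=i["world_from_camera"]
    p=cv2.undistortPoints(np.array(uv,float).reshape(-1,1,2),i["K"],i["D"]).reshape(-1,2)
    d=np.c_[p,np.ones(len(p))]@T[:3,:3].T; c=T[:3,3]
    return c+d*((np.broadcast_to(z,len(p))-c[2])/d[:,2])[:,None]
def proj(name,P,info=None):
    i=info or imaging.camera_info(name); M=np.linalg.inv(i["world_from_camera"])
    return cv2.projectPoints(np.array(P,float).reshape(-1,3),cv2.Rodrigues(M[:3,:3])[0],M[:3,3],i["K"],i["D"])[0].reshape(-1,2)
E
python3 - <<'E'
from h import *
print("side rings",cast("side",[(292,187),(290,203),(289,219)],.008))
print("scene rings",cast("scene",[(258,323),(283,301),(306,284),(329,269)],.008))
s=cv2.imread("pics/side0.png");
cv2.imwrite("pics/c1.png",cv2.resize(s[225:385,235:395],None,fx=3.7,fy=3.7,interpolation=cv2.INTER_CUBIC))
print("caps",cast("side",[(280,235),(272,317),(357,333),(350,267)],[.138,.108,.078,.065]))
print("dish,stopper,brush",cast("side",[(287,316),(318,313),(355,298),(352,328)],[.015,.027,.05,.02]))
a=cv2.imread("pics/scene0.png")[160:345,225:425]
cv2.imwrite("pics/c2.png",cv2.resize(a,None,fx=3.2,fy=3.2,interpolation=cv2.INTER_CUBIC))
E
```

```text
side rings [[0.4319 0.3801 0.008 ]
 [0.4303 0.2886 0.008 ]
 [0.4315 0.2056 0.008 ]]
scene rings [[0.4298 0.3628 0.008 ]
 [0.4364 0.2773 0.008 ]
 [0.4351 0.2001 0.008 ]
 [0.4288 0.1231 0.008 ]]
caps [[ 0.431  -0.0786  0.138 ]
 [ 0.4284 -0.2923  0.108 ]
 [ 0.5724 -0.2997  0.078 ]
 [ 0.5699 -0.0854  0.065 ]]
dish,stopper,brush [[ 0.4449 -0.1785  0.015 ]
 [ 0.5051 -0.1842  0.027 ]
 [ 0.5763 -0.1676  0.05  ]
 [ 0.5689 -0.2202  0.02  ]]
```

View pics/c1.png

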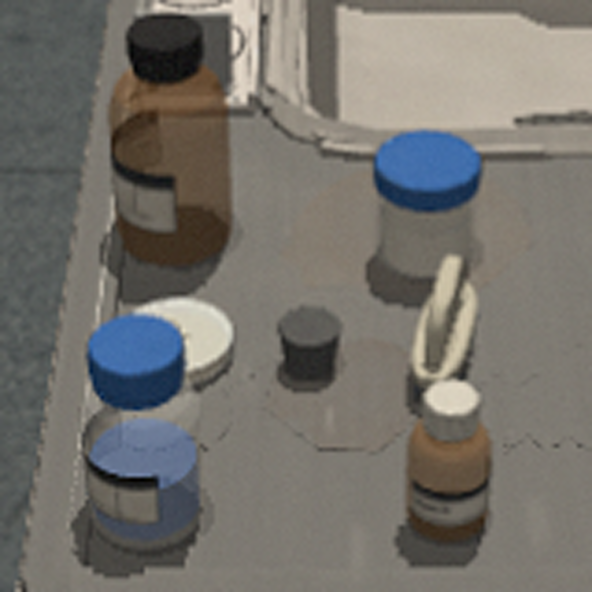

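View pics/c2.png

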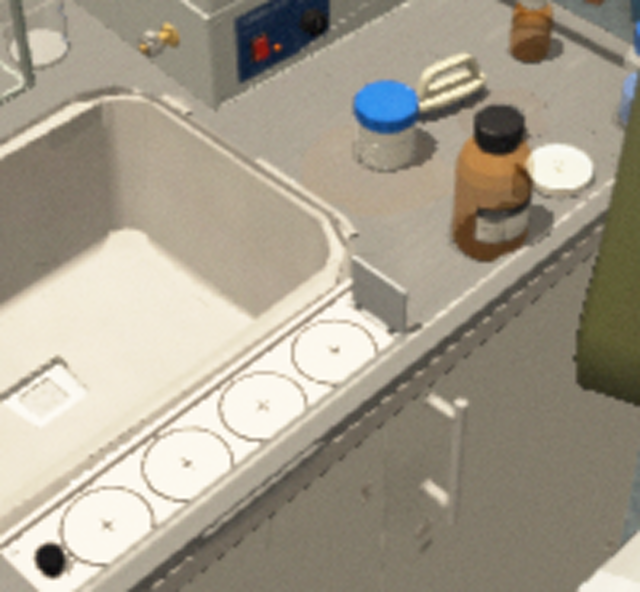

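Cap tops and ring crosses show clearly in these crops. Ring crosses in the scene picture are at (258.4,323.8), (283.4,304.7), (306.9,286.6) and (329.7,269.4). The plate is at the robot's -y end.

```bash
python3 - <<'E'
from h import *
r=cast("scene",[(258.4,323.75),(283.4,304.7),(306.9,286.6),(329.7,269.4)],.008);print(r, np.diff(r,axis=0))
print("side caps",cast("side",[(279.3,233.6),(271.8,317.4),(357.4,332.3),(350.7,268.2)],[.138,.108,.078,.065]))
print("scene amber,jar",cast("scene",[(225+499/3.2,160+122/3.2),(225+386/3.2,160+103/3.2)],[.138,.065]))
print("dish,stopper",cast("side",[(285.5,315.5),(318.8,313.6)],[.015,.027]))
print("feet y side",cast("side",[(235+170/3.7,225+263/3.7),(235+425/3.7,225+276/3.7),(235+447/3.7,225+541/3.7),(235+145/3.7,225+551/3.7)],0))
i=imaging.camera_info("wrist");T=i["world_from_camera"];o=ctrl.get_obs()
from scipy.spatial.transform import Rotation as R
Rt=R.from_euler('xyz',o["eef_rot"]).as_matrix();print(Rt); print("wrist cam in tool",Rt.T@(T[:3,3]-o["ee_pos"]),Rt.T@T[:3,:3],i["K"])
E
```

```text
[[0.4274 0.3635 0.008 ]
 [0.4271 0.2842 0.008 ]
 [0.4273 0.2044 0.008 ]
 [0.4265 0.1228 0.008 ]] [[-0.0003 -0.0793  0.    ]
 [ 0.0001 -0.0798  0.    ]
 [-0.0007 -0.0815 -0.    ]]
side caps [[ 0.4294 -0.0733  0.138 ]
 [ 0.4281 -0.2934  0.108 ]
 [ 0.5732 -0.2979  0.078 ]
 [ 0.5711 -0.0896  0.065 ]]
scene amber,jar [[ 0.424  -0.0664  0.138 ]
 [ 0.5653 -0.0832  0.065 ]]
dish,stopper [[ 0.4419 -0.1769  0.015 ]
 [ 0.5067 -0.186   0.027 ]]
feet y side [[ 0.4279 -0.0964 -0.    ]
 [ 0.57   -0.1091 -0.    ]
 [ 0.572  -0.313   0.    ]
 [ 0.4282 -0.3191  0.    ]]
[[ 0.4258 -0.0003  0.9048]
 [-0.9048  0.0009  0.4258]
 [-0.001  -1.      0.0001]]
wrist cam in tool [ 0.0001 -0.1686  0.0759] [[ 1.     -0.      0.0005]
 [-0.0005 -0.261   0.9653]
 [ 0.0001 -0.9653 -0.261 ]] [[330.6729   0.     319.5592]
 [  0.     330.6729 233.4268]
 [  0.       0.       1.    ]]
```

Request:
{"method": "apply_moves", "body": {
  "deltas": [
    {"dp":[0,-0.01,0],"roll":-0.1616,"grip":-1},
    {"dp":[0,-0.01,0],"roll":-0.1616,"grip":-1},
    {"dp":[0,-0.01,0],"roll":-0.1616,"grip":-1},
    {"dp":[0,-0.01,0],"roll":-0.1616,"grip":-1},
    {"dp":[0,-0.01,0],"roll":-0.1616,"grip":-1},
    {"dp":[0,-0.01,0],"roll":-0.1616,"grip":-1},
    {"dp":[0,0,0],"roll":-0.1616,"grip":-1},
    {"dp":[0,0,0],"roll":0,"grip":-1}
  ],
  "newtons": 25
}}

```text
time_s: 1.1
ee_pos: [0.2341, -0.4976, 0.2762]
eef_rot: [-1.57, 0.0, -0.001]
force: [-0.3, -0.5, 0.1]
grip_width: 0.0944
```

Request:
{"method": "apply_moves", "body": {
  "deltas": [
    {"dp":[0.024,0,0.042],"roll":0,"grip":-1},
    {"dp":[0.024,0,0.042],"roll":0,"grip":-1},
    {"dp":[0.024,0,0.042],"roll":0,"grip":-1},
    {"dp":[0.024,0,0.042],"roll":0,"grip":-1},
    {"dp":[0.024,0,0.042],"roll":0,"grip":-1},
    {"dp":[0.024,0,0.042],"roll":0,"grip":-1},
    {"dp":[0.024,0,0.042],"roll":0,"grip":-1},
    {"dp":[0.024,0,0.042],"roll":0,"grip":-1},
    {"dp":[0.024,0,0.042],"roll":0,"grip":-1},
    {"dp":[0,0,0],"roll":0,"grip":-1}
  ]
}}

```text
time_s: 2.35
ee_pos: [0.4508, -0.1174, 0.2761]
eef_rot: [-1.57, 0.001, -0.0]
force: [0.0, -1.2, -0.1]
grip_width: 0.0938
```

```bash
python3 - <<'E'
from h import *
import pickle
i=imaging.camera_info("wrist"); im=imaging.camera("wrist"); cv2.imwrite("pics/w1.png",im); pickle.dump(i,open("w1.pkl","wb"))
print(ctrl.get_obs()["ee_pos"], i["D"])
E
```

```text
[ 0.4503 -0.1187  0.2761] [-0.0456  0.      0.      0.      0.    ]
```

View pics/w1.png

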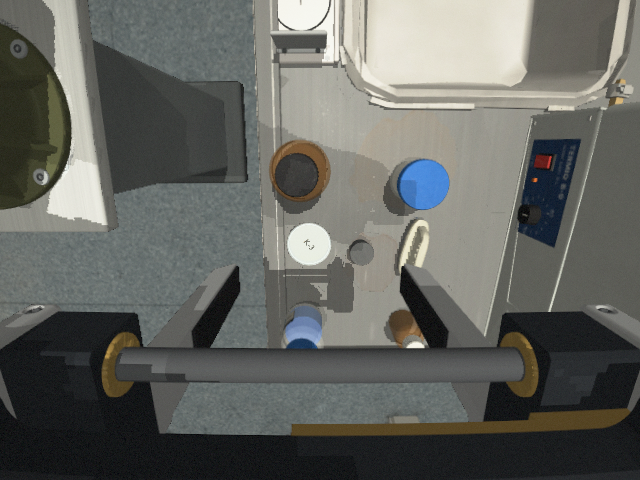

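Amber's cap is at (296,175), the jar lid at (423,185), ring 1's cross at about (300,2) and the plate at about (299,40).

```bash
python3 - <<'E'
from h import *
import pickle
i=pickle.load(open("w1.pkl","rb")); im=cv2.imread("pics/w1.png"); hsv=cv2.cvtColor(im,cv2.COLOR_BGR2HSV)
m=cv2.inRange(hsv,(95,120,80),(125,255,255)); 
for c in cv2.findContours(m,0,2)[0]:
    if cv2.contourArea(c)>300: print("blue",cv2.minEnclosingCircle(c),cv2.boundingRect(c))
m=cv2.inRange(hsv,(0,0,0),(179,255,60)); m[:145]=0; m[210:]=0; m[:,:265]=0; m[:,340:]=0
for c in cv2.findContours(m,0,2)[0]:
    if cv2.contourArea(c)>300: print("dark",cv2.minEnclosingCircle(c),cv2.boundingRect(c))
print(cast("w",[(423,185),(296,175)],[.065,.138],i), "dish/stopper",cast("w",[(309,244),(361,252)],[.015,.027],i))
print("bath foot",cast("w",[(487,330),(525,115)],[0,0],i), "ring1,plate",cast("w",[(300,2),(299,40)],[.008,.063],i))
cv2.imwrite("pics/c3.png",cv2.resize(im[0:215,255:460],None,fx=2.8,fy=2.8,interpolation=cv2.INTER_CUBIC))
E
```

```text
blue ((422.5207214355469, 183.23574829101562), 26.16370391845703) (397, 159, 52, 51)
dark ((296.2288513183594, 174.77528381347656), 21.947425842285156) (275, 153, 44, 44)
[[ 0.5698 -0.0866  0.065 ]
 [ 0.4293 -0.0691  0.138 ]] dish/stopper [[ 0.4364 -0.1727  0.015 ]
 [ 0.5059 -0.1801  0.027 ]]
bath foot [[ 0.7082 -0.3156  0.    ]
 [ 0.7175 -0.0025  0.    ]] ring1,plate [[0.4278 0.1217 0.008 ]
 [0.4293 0.065  0.063 ]]
```

View pics/c3.png

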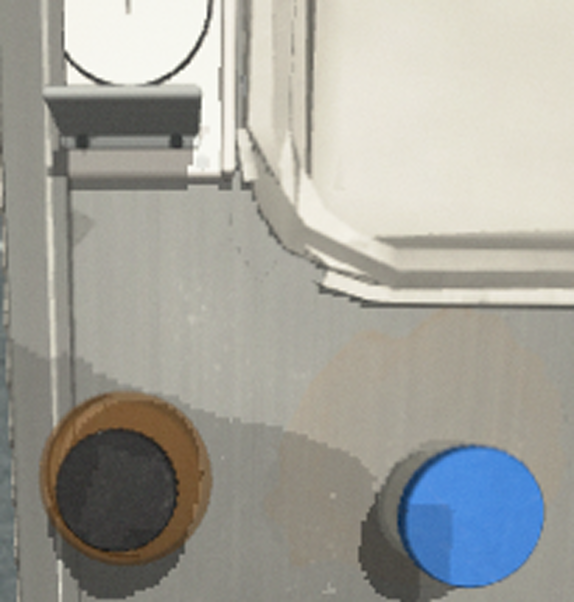

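Request:
{"method": "apply_moves", "body": {
  "deltas": [
    {"dp":[-0.0105,0,0.0245],"roll":0,"grip":-1},
    {"dp":[-0.0105,0,0.0245],"roll":0,"grip":-1},
    {"dp":[0,0.04,0],"roll":0,"grip":-1},
    {"dp":[0,0.04,0],"roll":0,"grip":-1},
    {"dp":[0,0.04,0],"roll":0,"grip":-1},
    {"dp":[0,0.04,0],"roll":0,"grip":-1},
    {"dp":[0,0.038,0],"roll":0,"grip":-1},
    {"dp":[0,0,0],"roll":0,"grip":-1}
  ]
}}

```text
time_s: 3.4
ee_pos: [0.4275, -0.0712, 0.0768]
eef_rot: [-1.57, 0.005, -0.003]
force: [0.2, -0.1, 0.2]
grip_width: 0.0937
```

Request:
{"method": "apply_moves", "body": {
  "deltas": [
    {"dp":[0,0,0],"roll":0,"grip":1},
    {"dp":[0,0,0],"roll":0,"grip":1},
    {"dp":[0,0,0],"roll":0,"grip":1},
    {"dp":[0,0,0],"roll":0,"grip":1},
    {"dp":[0,0,0],"roll":0,"grip":1},
    {"dp":[0,0,0],"roll":0,"grip":1}
  ],
  "newtons": 30
}}

```text
time_s: 4.15
ee_pos: [0.4295, -0.0707, 0.0793]
eef_rot: [-1.571, -0.001, 0.0]
force: [-2.2, 0.4, 7.1]
grip_width: 0.0656
```

Request:
{"method": "apply_moves", "body": {
  "deltas": [
    {"dp":[0,-0.03,0],"roll":0,"grip":1},
    {"dp":[0,-0.04,0],"roll":0,"grip":1},
    {"dp":[0,-0.04,0],"roll":0,"grip":1},
    {"dp":[0,0,0.032],"roll":0,"grip":1},
    {"dp":[0,0,0.032],"roll":0,"grip":1},
    {"dp":[0,0,0.032],"roll":0,"grip":1},
    {"dp":[0,0,0.032],"roll":0,"grip":1},
    {"dp":[0,0,0.032],"roll":0,"grip":1},
    {"dp":[-0.002,0,0.032],"roll":0,"grip":1},
    {"dp":[0,0,0],"roll":0,"grip":1}
  ]
}}

```text
time_s: 5.4
ee_pos: [0.4266, 0.1228, 0.1883]
eef_rot: [-1.571, 0.001, 0.003]
force: [0.3, -0.3, -2.5]
grip_width: 0.0656
```

```bash
python3 - <<'E'
from h import *
cv2.imwrite("pics/s1.png",imaging.camera("scene")[160:345,225:425].repeat(3,0).repeat(3,1)); o=ctrl.get_obs(); print(o["ee_pos"],o["force"],o["grip_width"])
E
```

```text
[0.4267 0.1219 0.1883] [-0.2523 -0.1545 -3.4053] 0.06568753992538517
```

View pics/s1.png

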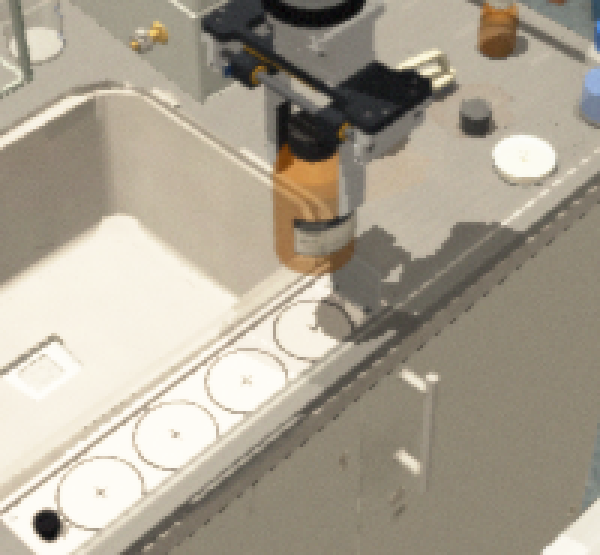

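Amber is held upright above ring 1, with the other rings clear.

Request:
{"method": "apply_moves", "body": {
  "deltas": [
    {"dp":[0,0.03,0],"roll":0,"grip":1},
    {"dp":[0,0.03,0],"roll":0,"grip":1},
    {"dp":[0,0.025,0],"roll":0,"grip":1},
    {"dp":[0,0.01,0],"roll":0,"grip":1},
    {"dp":[0,0.005,0],"roll":0,"grip":1},
    {"dp":[0,0,0],"roll":0,"grip":1}
  ]
}}

```text
time_s: 6.2
ee_pos: [0.4273, 0.1213, 0.0889]
eef_rot: [-1.571, -0.001, -0.0]
force: [-0.1, -0.2, -3.0]
grip_width: 0.0656
```

Request:
{"method": "apply_moves", "body": {
  "deltas": [
    {"dp":[0,0.0015,0],"roll":0,"grip":1},
    {"dp":[0,0,0],"roll":0,"grip":1},
    {"dp":[0,0,0],"roll":0,"grip":1}
  ]
}}

```text
time_s: 6.58
ee_pos: [0.4272, 0.1214, 0.0872]
eef_rot: [-1.571, -0.0, 0.0]
force: [-0.4, -0.2, -1.0]
grip_width: 0.0655
```

Request:
{"method": "apply_moves", "body": {
  "deltas": [
    {"dp":[0,0.0005,0],"roll":0,"grip":0.2},
    {"dp":[0,0,0],"roll":0,"grip":0},
    {"dp":[0,0,0],"roll":0,"grip":-1},
    {"dp":[0,0,0],"roll":0,"grip":-1},
    {"dp":[0,0,0],"roll":0,"grip":-1},
    {"dp":[0,-0.03,0],"roll":0,"grip":-1},
    {"dp":[0,-0.05,0],"roll":0,"grip":-1},
    {"dp":[0,-0.05,0],"roll":0,"grip":-1},
    {"dp":[0,-0.05,0],"roll":0,"grip":-1},
    {"dp":[0,0,-0.03],"roll":0,"grip":-1}
  ]
}}

```text
time_s: 7.82
ee_pos: [0.4281, 0.092, 0.2698]
eef_rot: [-1.57, -0.006, 0.002]
force: [1.1, -0.5, -1.1]
grip_width: 0.0941
```

Request:
{"method": "apply_moves", "body": {
  "deltas": [
    {"dp":[0,0,-0.045],"roll":0,"grip":-1},
    {"dp":[0,0,-0.045],"roll":0,"grip":-1},
    {"dp":[0,0,-0.045],"roll":0,"grip":-1},
    {"dp":[0,0,-0.045],"roll":0,"grip":-1},
    {"dp":[0,0,-0.045],"roll":0,"grip":-1},
    {"dp":[0,0,-0.045],"roll":0,"grip":-1},
    {"dp":[0,0,-0.025],"roll":0,"grip":-1},
    {"dp":[0.02,0,0],"roll":0,"grip":-1},
    {"dp":[0,0,0],"roll":0,"grip":-1}
  ]
}}

```text
time_s: 8.95
ee_pos: [0.4474, -0.2037, 0.266]
eef_rot: [-1.57, 0.001, 0.0]
force: [0.3, 0.0, 0.0]
grip_width: 0.094
```

```bash
python3 - <<'E'
from h import *
import pickle
i=imaging.camera_info("wrist"); im=imaging.camera("wrist"); cv2.imwrite("pics/w2.png",im); pickle.dump(i,open("w2.pkl","wb"))
print(ctrl.get_obs()["ee_pos"])
hsv=cv2.cvtColor(im,cv2.COLOR_BGR2HSV)
m=cv2.inRange(hsv,(95,120,80),(125,255,255)); m[330:]=0
for c in cv2.findContours(m,0,2)[0]:
    if cv2.contourArea(c)>300: (p,r)=cv2.minEnclosingCircle(c); print("blue",p,r,cv2.boundingRect(c),cast("w",[p,p],[.108,.065],i))
E
```

```text
[ 0.447  -0.2035  0.2661]
blue (301.7159118652344, 297.4659118652344) 21.409053802490234 (282, 277, 41, 42) [[ 0.4281 -0.2881  0.108 ]
 [ 0.4255 -0.3091  0.065 ]]
blue (434.3239440917969, 104.51408386230469) 29.648557662963867 (407, 76, 56, 58) [[ 0.5548 -0.0912  0.108 ]
 [ 0.5689 -0.0863  0.065 ]]
```

View pics/w2.png

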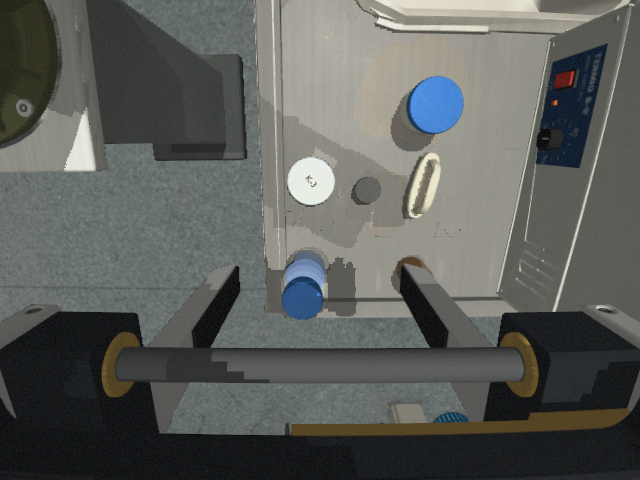

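The reagent cap is at (302,297), which gives (0.428,-0.289). The dropper is hidden behind the right finger.

Request:
{"method": "apply_moves", "body": {
  "deltas": [
    {"dp":[-0.019,0,-0.043],"roll":0,"grip":-1},
    {"dp":[0,0,-0.043],"roll":0,"grip":-1},
    {"dp":[0,0.04,0],"roll":0,"grip":-1},
    {"dp":[0,0.04,0],"roll":0,"grip":-1},
    {"dp":[0,0.04,0],"roll":0,"grip":-1},
    {"dp":[0,0.04,0],"roll":0,"grip":-1},
    {"dp":[0,0.038,0],"roll":0,"grip":-1},
    {"dp":[0,0,0],"roll":0,"grip":-1},
    {"dp":[0,0,0],"roll":0,"grip":-1}
  ]
}}

```text
time_s: 10.12
ee_pos: [0.4286, -0.2899, 0.0701]
eef_rot: [-1.572, -0.001, 0.0]
force: [0.5, -1.0, 0.4]
grip_width: 0.0943
```

Request:
{"method": "apply_moves", "body": {
  "deltas": [
    {"dp":[0,0,0],"roll":0,"grip":1},
    {"dp":[0,0,0],"roll":0,"grip":1},
    {"dp":[0,0,0],"roll":0,"grip":1},
    {"dp":[0,0,0],"roll":0,"grip":1},
    {"dp":[0,0,0],"roll":0,"grip":1},
    {"dp":[0,0,0],"roll":0,"grip":1},
    {"dp":[0,0,0],"roll":0,"grip":1}
  ],
  "newtons": 25
}}

```text
time_s: 11.0
ee_pos: [0.4281, -0.2897, 0.0686]
eef_rot: [-1.571, -0.0, 0.0]
force: [-1.0, 0.7, 2.6]
grip_width: 0.056
```

Request:
{"method": "apply_moves", "body": {
  "deltas": [
    {"dp":[0,-0.03,0],"roll":0,"grip":1},
    {"dp":[0,-0.05,0],"roll":0,"grip":1},
    {"dp":[0,-0.05,0],"roll":0,"grip":1},
    {"dp":[0,-0.05,0],"roll":0,"grip":1},
    {"dp":[0,0,0.03],"roll":0,"grip":1},
    {"dp":[0,0,0.045],"roll":0,"grip":1},
    {"dp":[0,0,0.045],"roll":0,"grip":1},
    {"dp":[0,0,0.045],"roll":0,"grip":1},
    {"dp":[0,0,0.045],"roll":0,"grip":1},
    {"dp":[0,0,0.045],"roll":0,"grip":1}
  ]
}}

```text
time_s: 12.25
ee_pos: [0.4276, -0.0332, 0.2481]
eef_rot: [-1.571, 0.001, 0.0]
force: [0.2, -0.4, -3.4]
grip_width: 0.056
```

Request:
{"method": "apply_moves", "body": {
  "deltas": [
    {"dp":[0,0,0.045],"roll":0,"grip":1},
    {"dp":[0,0,0.045],"roll":0,"grip":1},
    {"dp":[0,0,0.045],"roll":0,"grip":1},
    {"dp":[0,0,0.045],"roll":0,"grip":1},
    {"dp":[0,0,0.04],"roll":0,"grip":1},
    {"dp":[0,0,0.018],"roll":0,"grip":1},
    {"dp":[0,0,0],"roll":0,"grip":1},
    {"dp":[0,0,0],"roll":0,"grip":1}
  ]
}}

```text
time_s: 13.25
ee_pos: [0.4281, 0.2024, 0.2483]
eef_rot: [-1.571, 0.0, -0.0]
force: [0.3, 0.9, -3.5]
grip_width: 0.0558
```

```bash
python3 - <<'E'
from h import *
im=imaging.camera("scene"); o=ctrl.get_obs(); print(o["ee_pos"],o["force"],o["grip_width"])
cv2.imwrite("pics/s2.png",cv2.resize(im[130:345,205:405],None,fx=2.75,fy=2.75,interpolation=cv2.INTER_CUBIC))
E
```

```text
[0.4281 0.2024 0.2484] [ 0.072  -1.2122 -3.0717] 0.05568829529266871
```

View pics/s2.png

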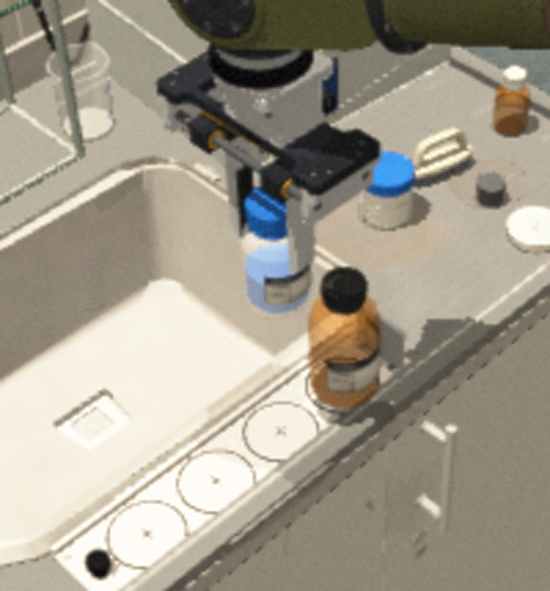

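Amber stands on its ring next to the plate, and the reagent is held upright above ring 2.

Request:
{"method": "apply_moves", "body": {
  "deltas": [
    {"dp":[-0.001,0.03,0.001],"roll":0,"grip":1},
    {"dp":[0,0.045,0],"roll":0,"grip":1},
    {"dp":[0,0.045,0],"roll":0,"grip":1},
    {"dp":[0,0.035,0],"roll":0,"grip":1},
    {"dp":[0,0.01,0],"roll":0,"grip":1},
    {"dp":[0,0.005,0],"roll":0,"grip":1},
    {"dp":[0,0,0],"roll":0,"grip":1},
    {"dp":[0,0.001,0],"roll":0,"grip":1},
    {"dp":[0,0,0],"roll":0,"grip":1}
  ]
}}

```text
time_s: 14.42
ee_pos: [0.4272, 0.2045, 0.0779]
eef_rot: [-1.57, -0.001, 0.0]
force: [-0.1, 0.7, -3.2]
grip_width: 0.0557
```

Request:
{"method": "apply_moves", "body": {
  "deltas": [
    {"dp":[0,0.0015,0],"roll":0,"grip":1},
    {"dp":[0,0,0],"roll":0,"grip":1},
    {"dp":[0,0,0],"roll":0,"grip":1}
  ]
}}

```text
time_s: 14.8
ee_pos: [0.4273, 0.2045, 0.0764]
eef_rot: [-1.57, -0.001, 0.0]
force: [-1.0, -0.1, 5.7]
grip_width: 0.0557
```

Request:
{"method": "apply_moves", "body": {
  "deltas": [
    {"dp":[0,0,0],"roll":0,"grip":0.3},
    {"dp":[0,0,0],"roll":0,"grip":0},
    {"dp":[0,0,0],"roll":0,"grip":-1},
    {"dp":[0,0,0],"roll":0,"grip":-1},
    {"dp":[0,0,0],"roll":0,"grip":-1},
    {"dp":[0,-0.03,0],"roll":0,"grip":-1},
    {"dp":[0,-0.05,0],"roll":0,"grip":-1},
    {"dp":[0,-0.05,0],"roll":0,"grip":-1},
    {"dp":[0,-0.05,0],"roll":0,"grip":-1},
    {"dp":[0,0,-0.03],"roll":0,"grip":-1}
  ]
}}

```text
time_s: 16.05
ee_pos: [0.428, 0.1752, 0.2593]
eef_rot: [-1.569, -0.006, 0.002]
force: [-0.3, -0.3, -0.9]
grip_width: 0.0941
```

Request:
{"method": "apply_moves", "body": {
  "deltas": [
    {"dp":[0,0,-0.045],"roll":0,"grip":-1},
    {"dp":[0,0,-0.045],"roll":0,"grip":-1},
    {"dp":[0.02,0,-0.045],"roll":0,"grip":-1},
    {"dp":[0.03,0,-0.045],"roll":0,"grip":-1},
    {"dp":[0.03,0,-0.045],"roll":0,"grip":-1},
    {"dp":[0.03,0,-0.045],"roll":0,"grip":-1},
    {"dp":[0.03,0,-0.045],"roll":0,"grip":-1},
    {"dp":[0.01,0,-0.045],"roll":0,"grip":-1},
    {"dp":[0,0,-0.025],"roll":0,"grip":-1},
    {"dp":[0,0,0],"roll":0,"grip":-1}
  ]
}}

```text
time_s: 17.3
ee_pos: [0.5768, -0.2119, 0.2552]
eef_rot: [-1.57, 0.001, -0.002]
force: [0.0, 0.5, -0.3]
grip_width: 0.094
```

```bash
python3 - <<'E'
from h import *
import pickle
i=imaging.camera_info("wrist"); im=imaging.camera("wrist"); cv2.imwrite("pics/w3.png",im); pickle.dump(i,open("w3.pkl","wb"))
print(ctrl.get_obs()["ee_pos"], "expect dropper cap px",proj("w",[.573,-.296,.078],i),proj("w",[.573,-.296,0],i))
E
```

```text
[ 0.5769 -0.2107  0.2555] expect dropper cap px [[316.3514 289.6951]] [[316.9863 265.447 ]]
```

View pics/w3.png

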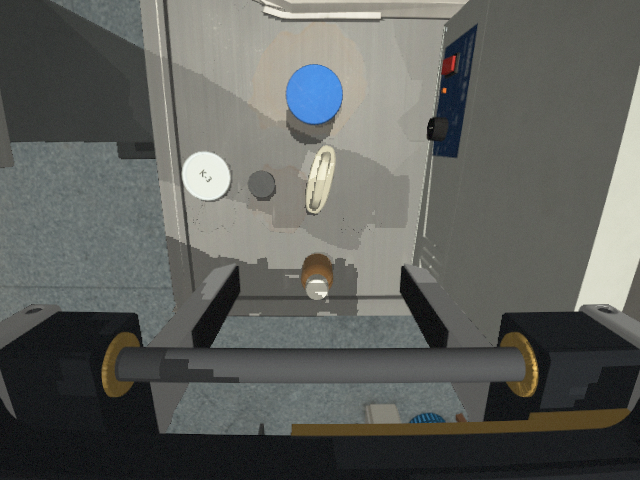

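The dropper cap sits at (317,289), matching the predicted spot, so its estimate (0.573,-0.296) stands.

Request:
{"method": "apply_moves", "body": {
  "deltas": [
    {"dp":[-0.004,0,-0.043],"roll":0,"grip":-1},
    {"dp":[0,0,-0.042],"roll":0,"grip":-1},
    {"dp":[0,0.04,0],"roll":0,"grip":-1},
    {"dp":[0,0.045,0],"roll":0,"grip":-1},
    {"dp":[0,0.045,0],"roll":0,"grip":-1},
    {"dp":[0,0.045,0],"roll":0,"grip":-1},
    {"dp":[0,0.035,0],"roll":0,"grip":-1},
    {"dp":[0,0,0],"roll":0,"grip":-1},
    {"dp":[0,0,0],"roll":0,"grip":-1}
  ]
}}

```text
time_s: 18.48
ee_pos: [0.574, -0.2953, 0.0479]
eef_rot: [-1.572, -0.002, 0.001]
force: [-0.6, 0.4, -0.3]
grip_width: 0.0938
```

Request:
{"method": "apply_moves", "body": {
  "deltas": [
    {"dp":[0,0,0],"roll":0,"grip":1},
    {"dp":[0,0,0],"roll":0,"grip":1},
    {"dp":[0,0,0],"roll":0,"grip":1},
    {"dp":[0,0,0],"roll":0,"grip":1},
    {"dp":[0,0,0],"roll":0,"grip":1},
    {"dp":[0,0,0],"roll":0,"grip":1},
    {"dp":[0,0,0],"roll":0,"grip":1},
    {"dp":[0,0,0],"roll":0,"grip":1}
  ],
  "newtons": 12
}}

```text
time_s: 19.48
ee_pos: [0.5731, -0.2956, 0.0459]
eef_rot: [-1.571, 0.0, 0.0]
force: [-0.4, -0.6, -0.3]
grip_width: 0.0398
```

Request:
{"method": "apply_moves", "body": {
  "deltas": [
    {"dp":[0,-0.03,0],"roll":0,"grip":1},
    {"dp":[0,-0.05,0],"roll":0,"grip":1},
    {"dp":[0,-0.05,0],"roll":0,"grip":1},
    {"dp":[0,-0.05,0],"roll":0,"grip":1},
    {"dp":[0,-0.02,0.02],"roll":0,"grip":1},
    {"dp":[-0.02,0,0.045],"roll":0,"grip":1},
    {"dp":[-0.03,0,0.045],"roll":0,"grip":1},
    {"dp":[-0.03,0,0.045],"roll":0,"grip":1},
    {"dp":[-0.03,0,0.045],"roll":0,"grip":1},
    {"dp":[-0.03,0,0.045],"roll":0,"grip":1}
  ]
}}

```text
time_s: 20.72
ee_pos: [0.4312, -0.0485, 0.2447]
eef_rot: [-1.57, 0.001, 0.001]
force: [0.4, 0.3, 0.3]
grip_width: 0.0395
```

Request:
{"method": "apply_moves", "body": {
  "deltas": [
    {"dp":[-0.006,0,0.045],"roll":0,"grip":1},
    {"dp":[0,0,0.045],"roll":0,"grip":1},
    {"dp":[0,0,0.045],"roll":0,"grip":1},
    {"dp":[0,0,0.045],"roll":0,"grip":1},
    {"dp":[0,0,0.045],"roll":0,"grip":1},
    {"dp":[0,0,0.045],"roll":0,"grip":1},
    {"dp":[0,0,0.045],"roll":0,"grip":1},
    {"dp":[0,0,0.019],"roll":0,"grip":1},
    {"dp":[0,0,0],"roll":0,"grip":1},
    {"dp":[0,0,0],"roll":0,"grip":1}
  ]
}}

```text
time_s: 21.98
ee_pos: [0.4269, 0.2825, 0.2457]
eef_rot: [-1.571, 0.0, -0.0]
force: [0.3, -0.1, -1.2]
grip_width: 0.0393
```

Request:
{"method": "apply_moves", "body": {
  "deltas": [
    {"dp":[0,0.03,0.001],"roll":0,"grip":1},
    {"dp":[0,0.05,0],"roll":0,"grip":1},
    {"dp":[0,0.05,0],"roll":0,"grip":1},
    {"dp":[0,0.04,0],"roll":0,"grip":1},
    {"dp":[0,0.015,0],"roll":0,"grip":1},
    {"dp":[0,0.005,0],"roll":0,"grip":1},
    {"dp":[0,0,0],"roll":0,"grip":1},
    {"dp":[0,0.001,0],"roll":0,"grip":1},
    {"dp":[0,0,0],"roll":0,"grip":1}
  ]
}}

```text
time_s: 23.1
ee_pos: [0.4273, 0.2846, 0.0556]
eef_rot: [-1.57, -0.001, 0.0]
force: [-0.1, -0.6, -0.8]
grip_width: 0.0396
```

```bash
python3 - <<'E'
from h import *
im=imaging.camera("scene"); o=ctrl.get_obs(); print(o["ee_pos"],o["force"],o["grip_width"])
cv2.imwrite("pics/s3.png",cv2.resize(im[160:345,205:405],None,fx=3.2,fy=3.2,interpolation=cv2.INTER_CUBIC))
E
```

```text
[0.4272 0.2845 0.0555] [-0.8398 -0.3943 -0.5551] 0.039950161430891605
```

View pics/s3.png

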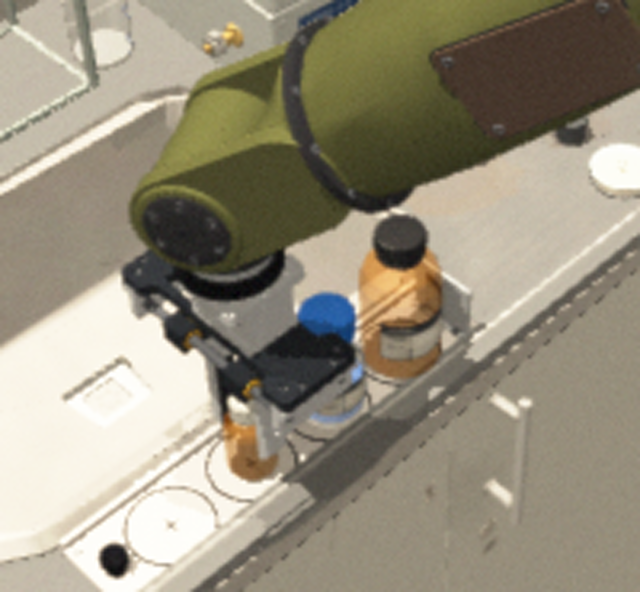

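The dropper is upright and centred on ring 3 (crop 251,463). Amber and the reagent are standing on their rings.

Request:
{"method": "apply_moves", "body": {
  "deltas": [
    {"dp":[0,0.0015,0],"roll":0,"grip":1},
    {"dp":[0,0,0],"roll":0,"grip":1},
    {"dp":[0,0,0],"roll":0,"grip":1}
  ]
}}

```text
time_s: 23.52
ee_pos: [0.4272, 0.2845, 0.0537]
eef_rot: [-1.571, -0.0, 0.0]
force: [-1.0, -0.7, 4.9]
grip_width: 0.0395
```

Request:
{"method": "apply_moves", "body": {
  "deltas": [
    {"dp":[0,0,0],"roll":0,"grip":0.3},
    {"dp":[0,0,0],"roll":0,"grip":0},
    {"dp":[0,0,0],"roll":0,"grip":-1},
    {"dp":[0,0,0],"roll":0,"grip":-1},
    {"dp":[0,0,0],"roll":0,"grip":-1},
    {"dp":[0,-0.03,0],"roll":0,"grip":-1},
    {"dp":[0,-0.055,0],"roll":0,"grip":-1},
    {"dp":[0,-0.055,0],"roll":0,"grip":-1},
    {"dp":[0,-0.055,0],"roll":0,"grip":-1},
    {"dp":[0,0,-0.03],"roll":0,"grip":-1}
  ]
}}

```text
time_s: 24.78
ee_pos: [0.4279, 0.2554, 0.2524]
eef_rot: [-1.568, -0.006, 0.002]
force: [1.1, -0.8, -1.3]
grip_width: 0.094
```

Request:
{"method": "apply_moves", "body": {
  "deltas": [
    {"dp":[0,0,-0.045],"roll":0,"grip":-1},
    {"dp":[0,0,-0.045],"roll":0,"grip":-1},
    {"dp":[0.02,0,-0.045],"roll":0,"grip":-1},
    {"dp":[0.03,0,-0.045],"roll":0,"grip":-1},
    {"dp":[0.03,0,-0.045],"roll":0,"grip":-1},
    {"dp":[0.03,0,-0.045],"roll":0,"grip":-1},
    {"dp":[0.022,0,-0.045],"roll":0,"grip":-1},
    {"dp":[0.01,0,-0.025],"roll":0,"grip":-1},
    {"dp":[0,0,0],"roll":0,"grip":-1},
    {"dp":[0,0,0],"roll":0,"grip":-1}
  ]
}}

```text
time_s: 26.02
ee_pos: [0.5688, -0.0849, 0.2484]
eef_rot: [-1.571, 0.0, 0.0]
force: [0.3, 0.0, -0.5]
grip_width: 0.0939
```

Request:
{"method": "apply_moves", "body": {
  "deltas": [
    {"dp":[0,0.04,-0.001],"roll":0,"grip":-1},
    {"dp":[0,0.045,0],"roll":0,"grip":-1},
    {"dp":[0,0.045,0],"roll":0,"grip":-1},
    {"dp":[0,0.045,0],"roll":0,"grip":-1},
    {"dp":[0,0.0265,0],"roll":0,"grip":-1},
    {"dp":[0,0,0],"roll":0,"grip":-1},
    {"dp":[0,0,0],"roll":0,"grip":-1}
  ]
}}

```text
time_s: 26.9
ee_pos: [0.5697, -0.0861, 0.0485]
eef_rot: [-1.571, -0.002, 0.001]
force: [-0.9, -0.3, 0.8]
grip_width: 0.0938
```

Request:
{"method": "apply_moves", "body": {
  "deltas": [
    {"dp":[0,0,0],"roll":0,"grip":1},
    {"dp":[0,0,0],"roll":0,"grip":1},
    {"dp":[0,0,0],"roll":0,"grip":1},
    {"dp":[0,0,0],"roll":0,"grip":1},
    {"dp":[0,0,0],"roll":0,"grip":1},
    {"dp":[0,0,0],"roll":0,"grip":1},
    {"dp":[0,0,0],"roll":0,"grip":1}
  ],
  "newtons": 18
}}

```text
time_s: 27.78
ee_pos: [0.5692, -0.0866, 0.0471]
eef_rot: [-1.571, -0.0, 0.0]
force: [-0.2, -0.7, 4.7]
grip_width: 0.0584
```

Request:
{"method": "apply_moves", "body": {
  "deltas": [
    {"dp":[0,-0.03,0],"roll":0,"grip":1},
    {"dp":[0,-0.05,0],"roll":0,"grip":1},
    {"dp":[0,-0.05,0],"roll":0,"grip":1},
    {"dp":[0,-0.05,0],"roll":0,"grip":1},
    {"dp":[-0.02,-0.02,0],"roll":0,"grip":1},
    {"dp":[-0.035,0,0.02],"roll":0,"grip":1},
    {"dp":[-0.035,0,0.03],"roll":0,"grip":1},
    {"dp":[-0.035,0,0.045],"roll":0,"grip":1},
    {"dp":[-0.017,0,0.045],"roll":0,"grip":1},
    {"dp":[0,0,0.045],"roll":0,"grip":1}
  ]
}}

```text
time_s: 29.02
ee_pos: [0.4259, 0.0996, 0.2472]
eef_rot: [-1.571, -0.0, -0.0]
force: [0.3, -0.1, -1.8]
grip_width: 0.0587
```

Request:
{"method": "apply_moves", "body": {
  "deltas": [
    {"dp":[0,0,0.045],"roll":0,"grip":1},
    {"dp":[0,0,0.045],"roll":0,"grip":1},
    {"dp":[0,0,0.045],"roll":0,"grip":1},
    {"dp":[0,0,0.045],"roll":0,"grip":1},
    {"dp":[0,0,0.04],"roll":0,"grip":1},
    {"dp":[0,0,0.03],"roll":0,"grip":1},
    {"dp":[0,0,0.015],"roll":0,"grip":1},
    {"dp":[0,0,0],"roll":0,"grip":1},
    {"dp":[0,0,0],"roll":0,"grip":1}
  ]
}}

```text
time_s: 30.15
ee_pos: [0.4272, 0.3625, 0.247]
eef_rot: [-1.571, 0.0, -0.0]
force: [0.3, -0.0, -1.6]
grip_width: 0.0581
```

Target TCP z is 0.0471 + 0.008 = 0.0551.

Request:
{"method": "apply_moves", "body": {
  "deltas": [
    {"dp":[0,0.03,0.001],"roll":0,"grip":1},
    {"dp":[0,0.05,0],"roll":0,"grip":1},
    {"dp":[0,0.05,0],"roll":0,"grip":1},
    {"dp":[0,0.04,0],"roll":0,"grip":1},
    {"dp":[0,0.015,0],"roll":0,"grip":1},
    {"dp":[0,0.005,0],"roll":0,"grip":1},
    {"dp":[0,0,0],"roll":0,"grip":1},
    {"dp":[0,0.001,0],"roll":0,"grip":1},
    {"dp":[0,0,0],"roll":0,"grip":1}
  ]
}}

```text
time_s: 31.28
ee_pos: [0.4272, 0.3646, 0.0566]
eef_rot: [-1.57, -0.001, 0.0]
force: [0.0, -0.5, -1.7]
grip_width: 0.0581
```

```bash
python3 - <<'E'
from h import *
im=imaging.camera("scene"); o=ctrl.get_obs(); print(o["ee_pos"],o["force"],o["grip_width"])
cv2.imwrite("pics/s4.png",cv2.resize(im[190:350,205:375],None,fx=3.5,fy=3.5,interpolation=cv2.INTER_CUBIC))
E
```

```text
[0.4271 0.3645 0.0565] [-0.4827  0.1543 -1.4886] 0.05886140376464266
```

View pics/s4.png

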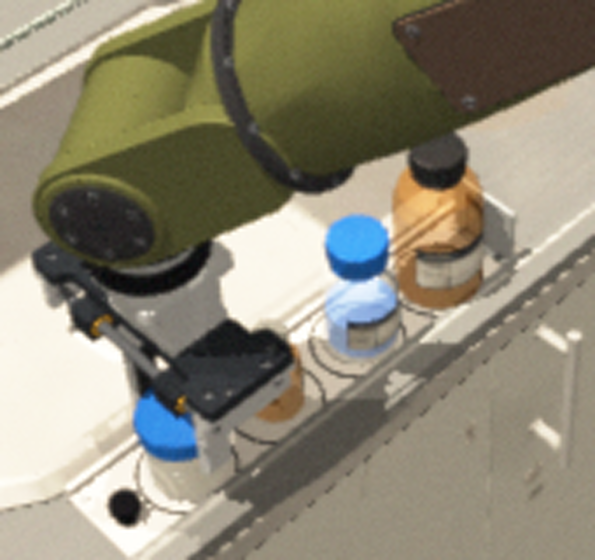

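The jar is over ring 4, and the other three stand upright in the right order.

Request:
{"method": "apply_moves", "body": {
  "deltas": [
    {"dp":[0,0.0015,0],"roll":0,"grip":1},
    {"dp":[0,0,0],"roll":0,"grip":1},
    {"dp":[0,0,0],"roll":0,"grip":1}
  ]
}}

```text
time_s: 31.7
ee_pos: [0.4271, 0.3646, 0.0551]
eef_rot: [-1.57, -0.001, 0.0]
force: [-2.2, -1.7, 5.7]
grip_width: 0.0586
```

Request:
{"method": "apply_moves", "body": {
  "deltas": [
    {"dp":[0,0,0],"roll":0,"grip":0.3},
    {"dp":[0,0,0],"roll":0,"grip":0},
    {"dp":[0,0,0],"roll":0,"grip":-1},
    {"dp":[0,0,0],"roll":0,"grip":-1},
    {"dp":[0,0,0],"roll":0,"grip":-1},
    {"dp":[0,-0.03,0],"roll":0,"grip":-1},
    {"dp":[0,-0.055,0],"roll":0,"grip":-1},
    {"dp":[0,-0.055,0],"roll":0,"grip":-1},
    {"dp":[0,-0.055,0],"roll":0,"grip":-1},
    {"dp":[0,-0.02,-0.03],"roll":0,"grip":-1}
  ]
}}

```text
time_s: 32.95
ee_pos: [0.4273, 0.3352, 0.2726]
eef_rot: [-1.568, -0.004, 0.002]
force: [-0.0, 0.3, 0.1]
grip_width: 0.094
```

Request:
{"method": "apply_moves", "body": {
  "deltas": [
    {"dp":[0,-0.02,-0.03],"roll":0,"grip":-1},
    {"dp":[0,-0.02,-0.03],"roll":0,"grip":-1},
    {"dp":[0,0,-0.03],"roll":0,"grip":-1},
    {"dp":[0,0,0],"roll":0,"grip":-1},
    {"dp":[0,0,0],"roll":0,"grip":-1}
  ]
}}

```text
time_s: 33.58
ee_pos: [0.427, 0.2448, 0.3093]
eef_rot: [-1.571, 0.0, 0.0]
force: [-0.2, -0.7, -0.4]
grip_width: 0.0939
```

```bash
python3 - <<'E'
from h import *
import pickle
i=imaging.camera_info("wrist"); im=imaging.camera("wrist"); sd=imaging.camera("side"); pickle.dump(i,open("w4.pkl","wb"))
o=ctrl.get_obs(); print(o["ee_pos"],o["force"],o["grip_width"])
a=cv2.resize(im,(440,330)); b=cv2.resize(sd[165:385,230:395],(248,330))
cv2.imwrite("pics/f.png",np.hstack([a,b])); cv2.imwrite("pics/w4.png",im)
hsv=cv2.cvtColor(im,cv2.COLOR_BGR2HSV); m=cv2.inRange(hsv,(95,120,80),(125,255,255)); m[330:]=0
for c in cv2.findContours(m,0,2)[0]:
    if cv2.contourArea(c)>300: (p,r)=cv2.minEnclosingCircle(c); print("blue",p,r,cast("w",[p,p],[.116,.073],i))
print("exp dropper/amber cap px",proj("w",[[.427,.2837,.086],[.427,.1237,.146]],i))
print("bystanders",[[(285.5,315.5),(318.8,313.6)]])
d=cv2.absdiff(sd,cv2.imread("pics/side0.png")).max(2)
for n,(u,v) in dict(dish=(290,318),stopper=(318,318),brush=(355,310)).items(): print(n,d[v-8:v+8,u-6:u+6].mean())
E
```

```text
[0.4269 0.2451 0.3091] [0.0619 0.6277 0.3529] 0.09411545093365953
blue (319.8999938964844, 249.0) 19.672670364379883 [[0.4275 0.2041 0.116 ]
 [0.4275 0.1903 0.073 ]]
blue (319.0, 105.0) 26.172603607177734 [[0.4265 0.36   0.116 ]
 [0.4263 0.3647 0.073 ]]
exp dropper/amber cap px [[319.5385 176.6087]
 [319.4425 325.0305]]
bystanders [[(285.5, 315.5), (318.8, 313.6)]]
dish 16.901041666666668
stopper 5.427083333333333
brush 10.890625
```

View pics/f.png

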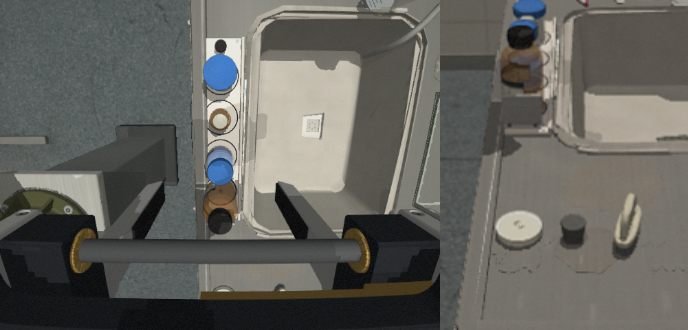

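All four stand upright in order, tallest at the plate. The dish, stopper and brush are where they were, so I'm handing in.

```bash
python3 -c "
from station import ctrl
print(ctrl.hand_in())"
```

```text
the job is handed in; nothing more can be done
None
```

The four containers are on the stand, one upright on each ring. In order from the steel plate to the black stud they are amber, reagent, dropper, jar. I handed the job in at about 34 s of the 104 s allowed.

**Positions:** in the last wrist picture the reagent measured (0.4275, 0.204) and the jar (0.426, 0.365), against ring centres of (0.427, 0.204) and (0.427, 0.364). I did not measure amber and the dropper again after release. In the pictures both look upright and on their rings.

**Force:** wrist readings at the end of each move stayed under about 8 N.

**Gripper:** it was open and well above the containers when I handed in.

**Bystanders:** in the side view the dish, stopper and brush look unmoved. A pixel comparison with the first picture gave small differences: dish 17, brush 11, stopper 5. I put these down to changed shadows and the reagent bottle no longer standing in front of the dish, and did not measure their positions again.

No check failed or disagreed.

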